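# Clamp an offcut in the cam jig

### The arm

A 6-joint arm with a two-finger parallel gripper is mounted at the origin on a cart in front of the work surface, level with it; the furniture and walls round the work are solid. World frame = base frame: x ahead of the robot, y to its left, z up, the work surface at z = 0. Lengths are in mm, angles in rad, forces in N, time in s.
With the tool pointing down it reaches from about 275 to 750 mm from the base axis. Payload 10.2 kg.
Tool frame: the origin (TCP) lies at the very end of the fingers, on their centre line; the grasp point (between the pads) lies 19 mm behind it; z points along the fingers, y is the line along which they close (so a half turn about z gives the same grasp; the last joint's range is limited). The gripper opens to 85 mm and grips with 20 to 120 N. Pads are 22 mm wide; open, the fingers measure 114 mm over their backs; the gripper's body (76 mm by 85 mm) begins 54 mm behind the grasp point. The pads swing forward as they close: fully open they stand 13 mm farther back than shut.
Start: joints at [-1.495, 0.313, 1.498, -0, 1.331, -0.223], TCP at [154.533, -501.747, 205.194] pointing down, gripper open.
Joint ranges: [-2.94, 2.94], [-0.97, 2.17], [0.19, 2.56], [-1.23, 4.37], [0.02, 3.11], [-2.88, 2.88]. Speed limits (rad/s): [2.39, 2.39, 3.01, 3.14, 3.14, 3.14].

### API

Orientations are given as a unit quaternion [w, x, y, z].
In Python, from rig import ctrl gives the robot as it stands.
- The arm moves only by the shell command python3 -m pendant 'ROWS' [FORCE]. ROWS is JSON, a list that holds one entry, the list of rows, each a list of 5 numbers: the shift along the tool's x, y, z normalised to -1 to 1, where 1 is 200 mm, then the turn about the tool's z normalised to -1 to 1, where 1 is pi rad, then the opening, from 0 (shut) to 1 (fully open). In form: [[[dx, dy, dz, spin, hand], ...]]. A call has 1 to 12 rows; each row is the pose to reach, as a shift and turn from the pose commanded when the call began, along the tool's axes at that moment, turning the shorter way round; what a row does not reach only later rows make up. A row lasts 1/10 s, in which the tool goes at most 50 mm and 8.59 degrees, less where a joint would pass 70% of its speed; a pose out of reach is approached as far as the arm can. A call with a number of a shift or a turn outside -1 to 1 is refused whole. A call with a gripper value outside its range is refused whole. The fingers move at their own pace and stop on an object; FORCE is the grip in N (left out, the last holds). Time passes only in rows, so rows that repeat a pose let the fingers close. It gives the time, the measured TCP pose, the force, the opening and the grip force at its end, in the units of the state.
- ctrl.sense(): the state, without advancing time (a new reading comes with each control period).
- ctrl.capture(name): name is "scene" or "side" or "wrist"; returns (picture, depth): 420x560x3 uint8, blue, green, red; 420x560 float32, mm along the optical axis (not along the pixel's ray), 0 where there is no reading.
- ctrl.get_calibration(name): a dict with "K" (3x3 intrinsics, pixels), "origin" and "rotation" of the camera in the world. Camera axes: x right, y down, z forward; pixel columns grow to the right and rows downward; lengths in mm; the calibration is good to about 2 mm. A picture is of the moment at which its call begins: read the wrist's pose just before it. get_calibration takes no time and is no camera call; for the wrist camera it gives the pose at the moment of the call.
- ctrl.finish_job(): hands the job in; it is judged then, once.
The state is a dict: "time_s": time; "joints": joint angles; "dq": joint speeds; "tau": joint torques, N m; "eef_pos": TCP position; "ee_rot": TCP orientation; "force": force on the tool from outside, world axes, zero at the start; "wrist_torque": the same for the moment, N m; "grip_width": opening from 0.0 (shut) to 1.0 (fully open); "grip_force": force on a finger pad.
Only numpy, scipy, OpenCV 4.12 (cv2) and the standard library are available. Lean on these libraries where they do the work, as an engineer would, in place of code of your own. Each camera call takes 0.05 s, during which the arm holds its last target. There are 200 camera calls.

### The job

Get the block of wood on the plywood jig ready for work, only by pushing with the fingertips and without lifting anything. First, with the cam lever still open, push the block along the fence until its end is against the end stop; then push the arm of the cam lever round with one finger until the cam clamps the block tightly against the fence. Leave the other things where they are.

Things in the scene. Friction and masses are not known exactly. Their poses are not given: they have to be found in the camera images.
- jig: Fixed clamping jig: plywood board 195 x 180 x 18 mm with a wooden fence, an end stop and a cam lever. Origin: on the bench surface, straight below the lever's pivot bolt; x points from the pivot to the fence, y along the fence to the end stop, z up. The board covers x -45..150, y -110..70 mm of this frame; its top is 18 mm above the bench.
- stop_face (a point): Centre of the end stop's working face, 36 mm above the bench; jig frame x 62, y 45 mm. The stop is a wooden block, 48 mm along x, 22 mm along y, its top 54 mm above the bench.
- workpiece: The block to clamp: loose wooden offcut 62 (x) x 90 (y) x 38 mm, about 0.11 kg, on the board (its top 56 mm above the bench) between fence and cam. Origin: centre of its underside; axes within 2 degrees of the jig's. It starts 1.5 to 4 mm off the fence and 25 to 55 mm short of the end stop (pushed to it along the jig's +y). Clamped, its origin is at x 62, y 0 of the jig.
- cam_lever (a joint): Turn of the lever about its vertical pivot, rad. At 0, open, the arm points along the jig's -x; it grows anticlockwise seen from above: at 1.57 the arm points along the jig's -y. Starts at 0 to 0.45; the cam meets a block standing against the fence at about 1.48 and presses harder up to a firm stop at 1.75. 0.08 N m of friction; a push of 1 to 5 N near the arm's end turns it; stays where left.
- cam: The turning part: round wooden cam (diameter 47 mm, 19 to 43 mm above the bench, set 8 mm off the pivot), a 26 mm spacer, and on it a straight wooden arm, 18 mm wide, 62 to 80 mm above the bench, reaching 140 mm from the pivot. Origin: on the pivot, 19 mm above the bench; the arm lies along its -x. Under the arm, beyond the cam, is free space.
- lever_tip (a point): End of the lever's arm, on its centre line, 140 mm from the pivot, 71 mm above the bench.
- carpenter_pencil: Loose flat pencil, 14 x 161 x 8 mm, on the board behind the fence. A bystander. Origin: centre of its underside, y along it.
- tape_measure: Loose tape measure, 38 x 84 x 68 mm, on the bench beside the board. A bystander. Origin: centre of its underside.
- offcut_5: Loose smaller offcut, 40 x 110 x 22 mm, on the bench on the end stop's side of the board. A bystander. Origin: centre of its underside.
- wax_tin: Loose round tin, diameter 95 mm, 33 mm high, on the bench behind the jig. A bystander. Origin: centre of its underside.
- fence_face (a point): Centre of the fence's working face, 36 mm above the bench; jig frame x 93, y -20 mm. The fence is a wooden strip, 165 mm along the jig's y, 22 mm thick, its top 54 mm above the bench.

How it is judged (in metres and radians):
On the way, in this order (a step that is already met when the one before it is completed fails the run):
1. the block's end is against the end stop while the lever is still open (y of workpiece in the frame of jig above -0.006 m and value of joint cam_lever below 0.9 rad), for 0.2 s.
2. the lever is round and the cam bears on the block (value of joint cam_lever above 1.4 rad and contact force between cam and workpiece above 3 N), for 0.2 s.
At the end, for the whole second after the job is handed in: The block lies flat on the board, within 4 mm of the end stop and 2 mm of the fence and square to within 2 degrees, the lever stands past 1.4 rad, and the cam presses on the block with more than 3 N, all at rest (all of step 2 and y of workpiece in the frame of jig above -0.004 m and angle between the y axis of workpiece and the y axis of jig, either way round below 0.035 rad and x of workpiece in the frame of jig above 0.06 m and z of workpiece in the frame of jig below 0.021 m and angle between workpiece's own z axis and vertical below 0.05 rad and linear speed of workpiece below 0.01 m/s); the robot touches nothing.
It fails at once if the block is lifted off the board or tipped (z of workpiece in the frame of jig above 0.026 m or angle between workpiece's own z axis and vertical above 0.25 rad).
It fails at once if a bystander (pencil, tape measure, small offcut, tin) is moved by more than 20 mm (distance of any of carpenter_pencil, tape_measure, offcut_5, wax_tin from where it was at the start of the episode above 0.02 m).
It also fails if it takes over 48 s, if anything falls off the work surface, if the arm or the gripper's body presses on something with over 40 N, if the wrist force passes 120 N, or if a joint passes its speed limit or range.

## Working session

There is one attempt and no reset: what is moved stays moved. The work goes in short steps, Python scripts to look and compute and a shell command to move; the robot and the scene stay as the last step left them, time stands still between calls to the robot, and variables do not carry over. Pictures are saved under pics/ and viewed, at most 10 in all, crops included, and the job is handed in when it is done.

```bash
mkdir -p pics; ls
python3 - <<'E'
from rig import ctrl
import cv2,numpy as np
s=ctrl.sense();print(s['time_s'],s['eef_pos'],s['ee_rot'],s['grip_width'])
for n in("scene","side"):
    p,d=ctrl.capture(n);cv2.imwrite(f"pics/{n}0.png",p);np.save(f"pics/{n}0.npy",d)
    c=ctrl.get_calibration(n);print(n,c)
E
```

```text
pics
0.0 [ 154.50685879 -501.41521213  204.619154  ] [-6.90999927e-04  9.88859414e-01  1.48850863e-01  3.96263603e-05] 1.0004436165370512
scene {'K': array([[433.23445963,   0.        , 283.58363865],
       [  0.        , 433.23445963, 211.13938478],
       [  0.        ,   0.        ,   1.        ]]), 'origin': array([223.96483763, 245.56153207, 585.84447722]), 'rotation': array([ 0.11125181, -0.25033626,  0.86893399, -0.4121996 ])}
side {'K': array([[502.05448975,   0.        , 274.66803563],
       [  0.        , 502.05448975, 195.84426945],
       [  0.        ,   0.        ,   1.        ]]), 'origin': array([  573.83674994, -1077.15547591,   604.792763  ]), 'rotation': array([-0.46189217,  0.88684867, -0.01237579,  0.0013788 ])}
```

View pics/scene0.png

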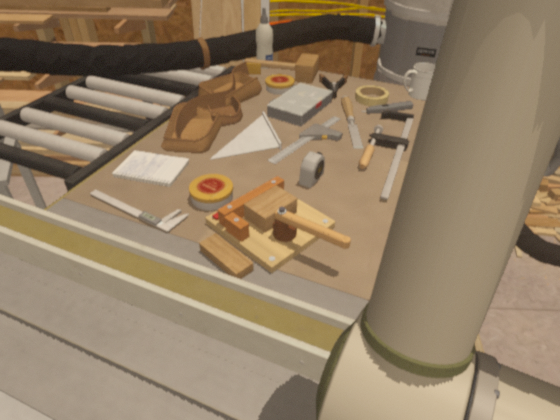

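View pics/side0.png

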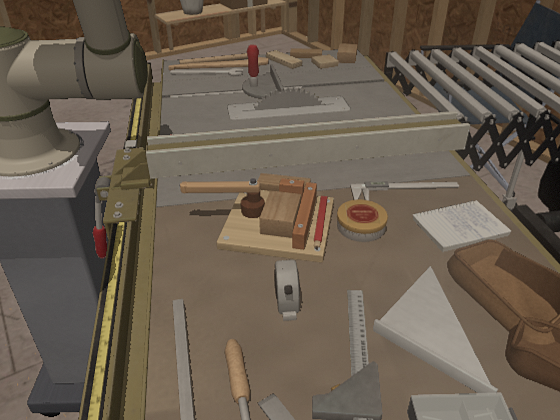

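The scene view shows the jig at about (270,228), with the end stop at (235,228) and the arm ending at (347,240). The side view shows it at about (280,215): the arm runs from (275,185) to (182,187) and the fence is on the right, so jig x and y lie roughly along world x and y. Next I'll turn depth into points and measure.

```bash
cat > h.py <<'E'
import numpy as np,cv2
from scipy.spatial.transform import Rotation as R
def cloud(c,d):
    v,u=np.nonzero(d>0);z=d[v,u];K=c["K"]
    p=np.c_[(u-K[0,2])/K[0,0]*z,(v-K[1,2])/K[1,1]*z,z]
    q=c["rotation"];return p@R.from_quat(np.r_[q[1:],q[0]]).as_matrix().T+c["origin"],u,v
E
python3 - <<'E'
from h import *
from rig import ctrl
canv=[]
for n in("scene","side"):
    P,u,v=cloud(ctrl.get_calibration(n),np.load(f"pics/{n}0.npy"))
    im=cv2.imread(f"pics/{n}0.png")
    # top view: 2px/mm, world x 300..680 right? 
    roi=dict(scene=(200,350,170,285),side=(175,345,170,265))[n]
    m=(u>roi[0])&(u<roi[1])&(v>roi[2])&(v<roi[3])
    P,u,v=P[m],u[m],v[m]
    print(n,np.percentile(P,[1,50,99],axis=0).round())
    for lo,hi in((14,22),(50,60),(74,86)):
        k=(P[:,2]>lo)&(P[:,2]<hi);Q=P[k]
        r=cv2.minAreaRect(Q[:,:2].astype(np.float32));print(lo,k.sum(),Q.mean(0).round(1),[np.round(x,2) for x in r], np.histogram(Q[:,2],5)[0])
    T=np.zeros((560,760,3),np.uint8)
    x0,y0=P[:,0].mean()-190,P[:,1].mean()+140
    print("x0,y0",x0,y0)
    for i in np.argsort(P[:,2]):
        X=int((P[i,0]-x0)*2);Y=int((y0-P[i,1])*2);cv2.rectangle(T,(X-1,Y-1),(X+1,Y+1),tuple(int(a) for a in im[v[i],u[i]]),-1)
    cv2.imwrite(f"pics/top_{n}.png",T)
E
```

```text
scene [[ 409. -540.   -3.]
 [ 564. -276.   16.]
 [ 776.  -95.   79.]]
14 3358 [ 572.8 -252.6   17.8] [array([ 580.86, -317.89]), array([323.08, 241.25]), np.float64(54.13)] [ 420 1251  660  431  596]
50 1825 [ 609.2 -290.6   53.7] [array([ 602.06, -239.71]), array([321.03, 137.24]), np.float64(88.4)] [310 714 686  90  25]
74 639 [ 478.6 -274.3   78.2] [array([ 482.05, -276.48]), array([ 19.98, 150.76]), np.float64(88.87)] [100 310 206   8  15]
x0,y0 381.2905898174091 -158.40897314109344
side [[ 386. -422.   -3.]
 [ 558. -318.   14.]
 [ 729. -117.   79.]]
14 3135 [ 579.2 -329.7   17.5] [array([ 537.53, -270.  ]), array([241.45, 380.  ]), np.float64(77.6)] [ 288 1222 1122  265  238]
50 1879 [ 612.5 -319.2   54. ] [array([ 583.57, -307.52]), array([172.77, 144.26]), np.float64(77.28)] [211 665 799 191  13]
74 537 [ 483.9 -281.8   78.2] [array([ 482.65, -279.76]), array([ 21.52, 150.94]), np.float64(87.35)] [ 96 227 190  14  10]
x0,y0 367.55227677208086 -166.068964857143
```

View pics/top_side.png

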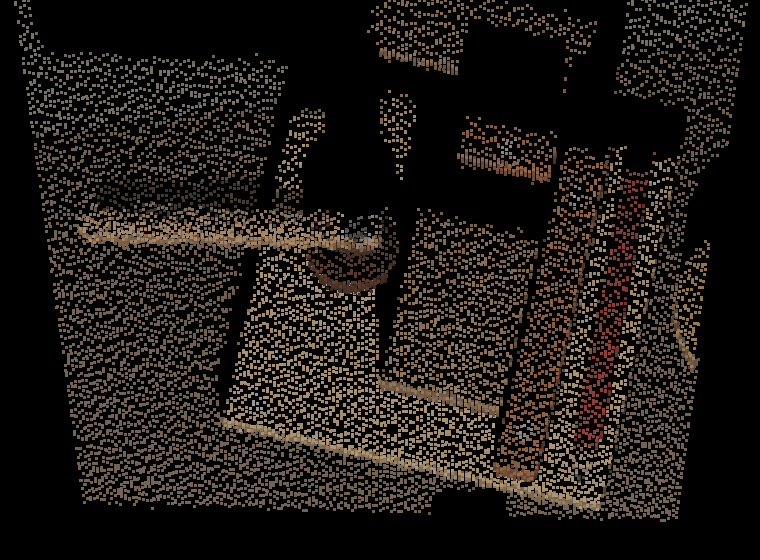

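View pics/top_scene.png

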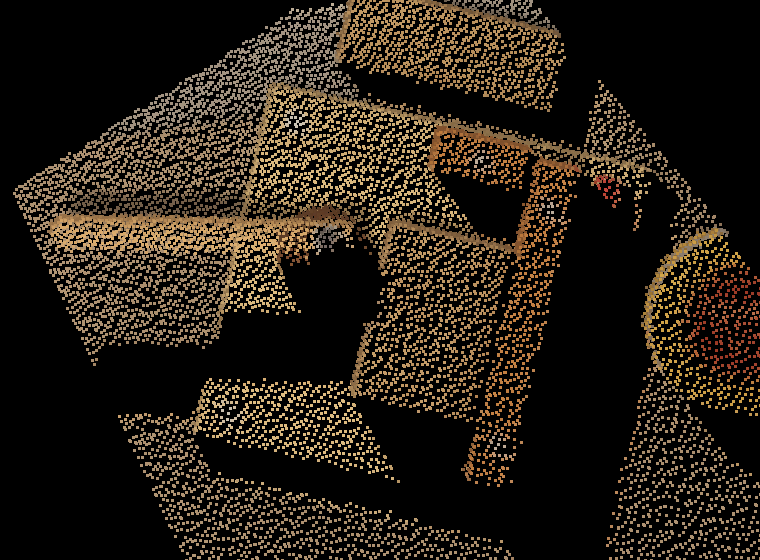

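Both top views agree that the jig is yawed about -12.5°, with the pivot near (546,-279). In side-top pixels the fence runs (585,150) to (517,470), and in scene-top pixels the block spans (390,225) to (475,418). Next I'll measure the edges in a rough jig frame.

Run:
```python
from h import *
from rig import ctrl
O=np.array([546,-279.]);a=np.radians(-12.5);X=np.array([np.cos(a),np.sin(a)]);Y=np.array([-X[1],X[0]])
for n in("scene","side"):
    P,u,v=cloud(ctrl.get_calibration(n),np.load(f"pics/{n}0.npy"))
    J=np.c_[(P[:,:2]-O)@X,(P[:,:2]-O)@Y,P[:,2]]
    def sel(x0,x1,y0,y1,z0,z1):
        return J[(J[:,0]>x0)&(J[:,0]<x1)&(J[:,1]>y0)&(J[:,1]<y1)&(J[:,2]>z0)&(J[:,2]<z1)]
    pr=lambda t,Q:print(n,t,len(Q),np.percentile(Q,[2,50,98],axis=0).round(1).tolist() if len(Q) else '')
    f=sel(86,125,-120,80,49,60);pr("fence+",f)
    c=np.polyfit(f[:,1],f[:,0],1);print(" fence slope deg",np.degrees(np.arctan(c[0])),c)
    pr("stop",sel(30,85,40,80,46,60))
    b=sel(20,91,-100,36,50,61);pr("block",b);print(' rect',cv2.minAreaRect(b[:,:2].astype(np.float32)))
    pr("board",sel(-60,170,-130,90,15,21))
    e=sel(-60,170,-130,90,4,15);pr("boardside",e)
    if n=="side":
        g=e[e[:,1]<-95]; g=g[(g[:,0]>-30)&(g[:,0]<140)];print(' front edge',np.polyfit(g[:,0],g[:,1],1))
    r=sel(-160,15,-60,60,74,86);pr("arm",r);c=np.polyfit(r[:,0],r[:,1],1);print(' arm ang',np.degrees(np.arctan(c[0])),c)
    pr("tape",sel(-100,200,-260,-112,25,80));pr("offcut",sel(-150,250,72,160,12,30))
    k=(J[:,2]>25)&(abs(J[:,0])<350)&(J[:,1]>70)&(J[:,1]<300);pr("beyond stop",J[k])
```

```text
scene fence+ 618 [[86.9, -96.9, 49.7], [100.9, -11.6, 52.4], [113.6, 61.6, 54.8]]
 fence slope deg -0.10354762320967742 [-1.80724893e-03  1.00927014e+02]
scene stop 228 [[40.3, 46.2, 46.6], [60.1, 58.4, 52.5], [83.8, 67.6, 54.4]]
scene block 914 [[28.0, -71.0, 51.4], [56.8, -25.4, 54.5], [88.4, 16.1, 56.5]]
 rect ((58.246673583984375, -22.381019592285156), (102.44705200195312, 63.8330078125), 89.21196746826172)
scene board 2187 [[-44.4, -105.6, 15.1], [0.6, 23.7, 16.8], [145.5, 70.7, 20.4]]
scene boardside 620 [[-46.2, -103.9, 4.2], [1.1, 50.1, 10.4], [168.2, 71.1, 15.0]]
scene arm 641 [[-134.4, -29.0, 74.4], [-68.4, -10.3, 78.4], [5.6, 8.2, 83.9]]
 arm ang 11.46036651320957 [0.20273203 3.53104142]
scene tape 514 [[77.4, -232.9, 26.6], [89.4, -186.2, 51.8], [111.4, -168.1, 66.6]]
scene offcut 1136 [[-16.0, 88.6, 12.2], [36.0, 111.5, 20.5], [232.2, 146.9, 22.8]]
scene beyond stop 38224 [[-348.9, 125.6, 34.8], [-317.2, 199.1, 277.5], [196.3, 292.3, 519.3]]
side fence+ 747 [[86.6, -103.5, 50.1], [102.4, -32.3, 53.1], [114.6, 56.8, 56.0]]
 fence slope deg -0.07279137071816023 [-1.2704497
[... 189 characters left out ...]
72935485839844, -30.741653442382812), (93.82980346679688, 62.641754150390625), 89.67040252685547)
side board 2716 [[-42.2, -111.4, 15.3], [26.5, -74.2, 17.2], [148.0, 66.4, 20.1]]
side boardside 667 [[-41.0, -113.2, 4.3], [45.9, -110.4, 10.2], [150.2, 88.2, 14.9]]
 front edge [-7.11703377e-03 -1.10330463e+02]
side arm 537 [[-131.7, -34.0, 74.2], [-60.2, -15.9, 78.4], [10.2, 1.8, 83.1]]
 arm ang 10.644530126097962 [ 0.18794945 -4.88193267]
side tape 1005 [[83.0, -242.6, 26.8], [105.0, -225.5, 56.9], [123.9, -189.0, 67.5]]
side offcut 775 [[-145.5, 85.9, 12.2], [-3.0, 124.7, 20.8], [237.9, 158.3, 29.3]]
side beyond stop 11865 [[-344.9, 90.7, 27.1], [-136.6, 180.5, 62.7], [292.7, 294.1, 352.2]]
```

```bash
cat >> h.py <<'E'
O=np.array([546,-279.]);a=np.radians(-12.5);X=np.array([np.cos(a),np.sin(a)]);Y=np.array([-X[1],X[0]])
def tcp():
    from rig import ctrl
    s=ctrl.sense();p=s['eef_pos'];q=s['ee_rot'];M=R.from_quat(np.r_[q[1:],q[0]]).as_matrix()
    print("t %.2f jig x %.1f y %.1f z %.1f toolx yaw in jig %.2f F(jig) %s w %.2f"%(s['time_s'],(p[:2]-O)@X,(p[:2]-O)@Y,p[2],np.degrees(np.arctan2(M[1,0],M[0,0]))+12.5,np.round([s['force'][:2]@X,s['force'][:2]@Y,s['force'][2]],1),s['grip_width']))
E
python3 -m pendant '[[[0.25,0,0,0.04,0],[0.5,0,0,0.08,0],[0.75,0,0,0.125,0],[1,0,0,0.1644,0],[1,0,0,0.1644,0]]]'; python3 -c "from h import *;tcp()"
python3 -m pendant '[[[0.2,-0.1,0.1,0,0],[0.4,-0.2,0.2,0,0],[0.6,-0.3,0.3,0,0],[0.8,-0.4,0.4,0,0],[1,-0.5,0.5,0,0],[1,-0.5,0.5,0,0],[1,-0.5,0.5,0,0]]]'; python3 -c "from h import *;tcp()"
```

```text
time_s: 0.6
eef_pos: [349.5, -440.7, 204.7]
ee_rot: [-0.001, 0.994, -0.109, 0.0]
force: [-0.6, -0.3, 0.1]
grip_width: 0.142
grip_force: 0.0
t 0.60 jig x -156.9 y -200.4 z 204.7 toolx yaw in jig 0.04 F(jig) [-0.5 -0.4  0.1] w 0.14
time_s: 1.3
eef_pos: [562.3, -388.1, 104.0]
ee_rot: [-0.0, 0.994, -0.108, -0.001]
force: [0.8, -0.0, 0.4]
grip_width: 0.003
grip_force: 0.0
t 1.30 jig x 39.6 y -103.0 z 104.0 toolx yaw in jig 0.12 F(jig) [0.8 0.1 0.4] w 0.00
```

```bash
python3 -m pendant '[[[0.1,0,0.1,0,0],[0.1,0,0.25,0,0],[0.1,0,0.36,0,0],[0.1,0,0.36,0,0]]]' >/dev/null; python3 -c "
from h import *;tcp()
from rig import ctrl
for n in('side','wrist'):
    p,d=ctrl.capture(n);cv2.imwrite('pics/%s1.png'%n,p)
a=cv2.imread('pics/side1.png')[150:290,160:370];b=cv2.imread('pics/wrist1.png')
cv2.imwrite('pics/both1.png',np.hstack([cv2.resize(a,(420,280)),cv2.resize(b,(373,280))]))"
```

```text
t 1.70 jig x 57.5 y -103.9 z 31.0 toolx yaw in jig -0.05 F(jig) [0.3 0.4 0.4] w -0.00
```

View pics/both1.png

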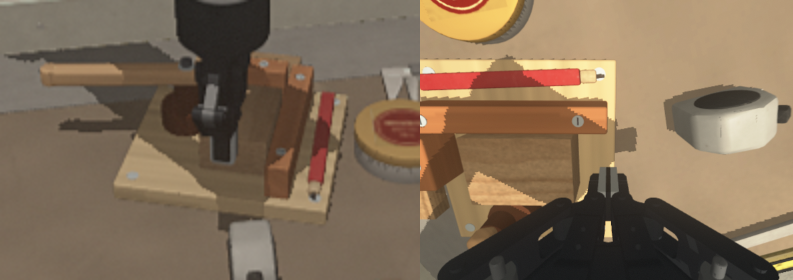

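The side crop and wrist view show the shut fingers on the board at (607,190) in the wrist picture, just off the block's free end at (575,170) and centred across it. Pushing can start.

```bash
python3 -m pendant '[[[0.01,-0.03,0,0,0],[0.01,-0.06,0,0,0],[0.01,-0.09,0,0,0],[0.01,-0.12,0,0,0],[0.01,-0.14,0,0,0],[0.01,-0.16,0,0,0],[0.01,-0.17,0,0,0],[0.01,-0.17,0,0,0]]]' >/dev/null; python3 -c "
from h import *;tcp()
from rig import ctrl
for n in('side','wrist'):
    p,d=ctrl.capture(n);cv2.imwrite('pics/%s2.png'%n,p);np.save('pics/%s2.npy'%n,d)
a=cv2.imread('pics/side2.png')[150:290,160:370];b=cv2.imread('pics/wrist2.png')
cv2.imwrite('pics/both2.png',np.hstack([cv2.resize(a,(420,280)),cv2.resize(b,(373,280))]))"
```

```text
t 2.60 jig x 61.8 y -69.0 z 33.2 toolx yaw in jig 0.04 F(jig) [-0.7  0.6 -0.5] w 0.00
```

View pics/both2.png

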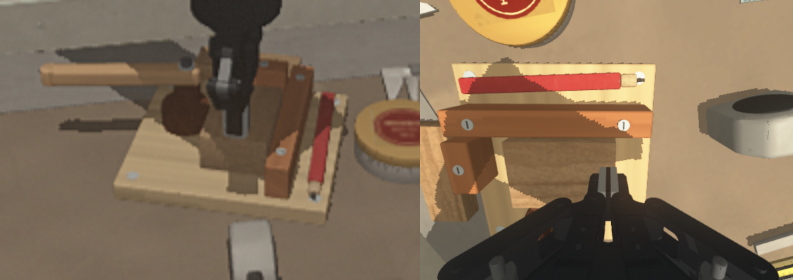

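The block has moved, and in the wrist view a gap of about 10 mm is left between the stop (492,170) and the block's end (503,170). I'll continue in small steps and watch the force.

```bash
python3 -m pendant '[[[0,-0.015,0,0,0],[0,-0.03,0,0,0],[0,-0.03,0,0,0]]]' >/dev/null; python3 -c "from h import *;tcp()"
python3 -m pendant '[[[0,-0.01,0,0,0],[0,-0.02,0,0,0],[0,-0.02,0,0,0]]]'>/dev/null ; python3 -c "from h import *;tcp()"
```

```text
t 3.00 jig x 61.8 y -62.8 z 33.2 toolx yaw in jig 0.05 F(jig) [ 0.  -0.  -0.1] w 0.00
t 3.30 jig x 61.9 y -58.9 z 33.2 toolx yaw in jig 0.04 F(jig) [ 0.  -0.7  0.1] w 0.00
```

```bash
python3 -m pendant '[[[0,-0.01,0,0,0],[0,-0.01,0,0,0]]]' >/dev/null; python3 -c "from h import *;tcp()"
python3 -m pendant '[[[0,-0.01,0,0,0],[0,-0.01,0,0,0]]]'>/dev/null ; python3 -c "from h import *;tcp()
from rig import ctrl
p,d=ctrl.capture('wrist');cv2.imwrite('pics/w3.png',p)"
```

```text
t 3.50 jig x 61.8 y -57.0 z 33.2 toolx yaw in jig 0.04 F(jig) [-0.3  0.5 -0. ] w 0.00
t 3.70 jig x 61.8 y -55.0 z 33.2 toolx yaw in jig 0.04 F(jig) [ 0.2 -0.6  0.7] w 0.00
```

View pics/w3.png

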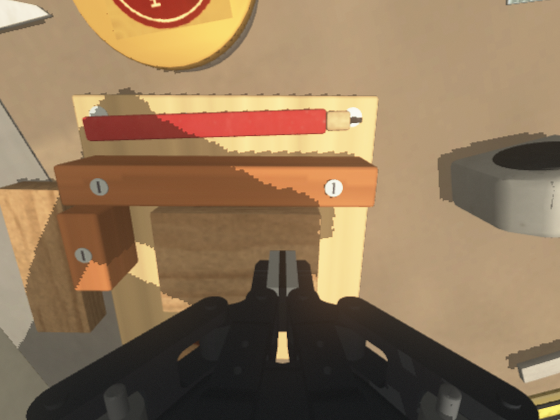

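The wrist view shows the block from column 153 to 320 while the fingers sit at 283, so they look as if they are over the block rather than behind it. I'll check that with depth before going on.

Run:
```python
from h import *
from rig import ctrl
tcp()
for n in('side','wrist','scene'):
    c=ctrl.get_calibration(n);p,d=ctrl.capture(n);cv2.imwrite(f'pics/{n}4.png',p);np.save(f'pics/{n}4.npy',d)
    P,u,v=cloud(c,d);J=np.c_[(P[:,:2]-O)@X,(P[:,:2]-O)@Y,P[:,2]]
    q=c['rotation'];M=R.from_quat(np.r_[q[1:],q[0]]).as_matrix()
    w=np.r_[O+61.8*X-55*Y,33.2];k=c['K']@(M.T@(w-c['origin']));print(n,'tcp px',k[:2]/k[2],k[2])
    for lo,hi in((50,60),(22,48)):
        m=(J[:,0]>25)&(J[:,0]<90)&(J[:,1]>-125)&(J[:,1]<43)&(J[:,2]>lo)&(J[:,2]<hi);print(lo,m.sum(),np.percentile(J[m],[2,25,50,75,98],axis=0).round(1).tolist() if m.sum() else '')
s=cv2.imread('pics/side4.png')[150:290,160:370];s2=cv2.imread('pics/scene4.png')[150:290,170:380]
cv2.imwrite('pics/c4.png',np.hstack([cv2.resize(s,(400,267),interpolation=2),cv2.resize(s2,(400,267),interpolation=2)]))
```

```text
t 3.75 jig x 61.8 y -55.1 z 33.2 toolx yaw in jig 0.04 F(jig) [0.4 1.2 0.7] w 0.00
side tcp px [279.40503183 222.36366893] 926.90423240881
50 691 [[29.5, -76.0, 51.1], [43.1, -66.9, 54.1], [69.1, -49.5, 54.9], [79.8, -22.8, 55.8], [89.2, 10.6, 57.2]]
22 406 [[29.5, -77.3, 22.6], [44.6, -75.6, 29.7], [61.1, -74.6, 36.5], [77.3, -73.8, 42.6], [89.7, 42.0, 47.8]]
wrist tcp px [281.55268193 246.56203851] 185.09451316260146
50 11153 [[36.5, -73.6, 54.1], [56.3, -39.9, 54.9], [70.7, -20.9, 55.3], [80.6, -2.2, 55.7], [89.3, 12.9, 56.5]]
22 81 [[47.0, 42.4, 24.5], [61.5, 42.8, 32.2], [73.8, 42.9, 38.9], [80.9, 43.0, 43.1], [88.6, 43.0, 47.1]]
scene tcp px [278.51510466 202.88525972] 890.1098371747818
50 5 [[84.0, 14.8, 50.8], [84.4, 15.6, 52.7], [87.3, 15.6, 52.8], [87.5, 15.9, 54.3], [88.3, 16.1, 54.6]]
22 34 [[77.0, 14.8, 22.4], [82.0, 15.4, 26.6], [84.1, 15.6, 32.8], [86.6, 16.4, 38.5], [89.7, 17.0, 45.7]]
```

View pics/c4.png

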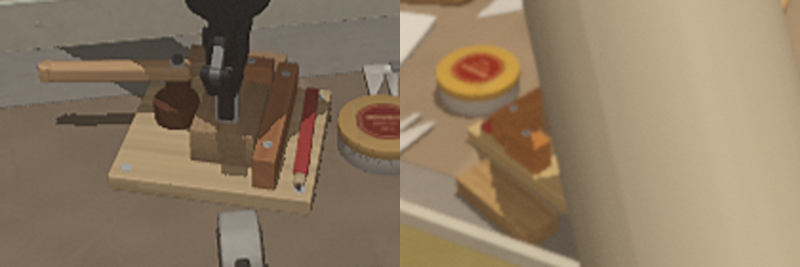

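The block has not moved (y still -76 to +14). The fingertips show at side pixel (279,212), against the (279,222) expected for the reported TCP, so they are passing over the block. I'll measure the real tip height.

Run:
```python
from h import *
from rig import ctrl
c=ctrl.get_calibration('side');d=np.load('pics/side4.npy');im=cv2.imread('pics/side4.png')
P,u,v=cloud(c,d);J=np.c_[(P[:,:2]-O)@X,(P[:,:2]-O)@Y,P[:,2]]
for r in range(196,226,2):
    m=(v==r)&(u>272)&(u<286);print(r,[(tuple(J[i].round().astype(int).tolist()),int(im[v[i],u[i]].mean())) for i in np.nonzero(m)[0][::4]])
s=ctrl.sense();print(s['joints'],s['grip_width'],s['tau'])
```

```text
196 [((60, -100, 123), 37), ((67, -101, 125), 39), ((73, -100, 125), 34), ((73, -62, 99), 38)]
198 [((57, -88, 110), 40), ((64, -86, 110), 42), ((73, -96, 118), 38), ((72, -54, 89), 56)]
200 [((52, -63, 88), 88), ((60, -69, 94), 40), ((71, -89, 109), 38), ((72, -56, 86), 66)]
202 [((51, -61, 82), 100), ((60, -67, 88), 41), ((67, -68, 90), 38), ((73, -58, 83), 62)]
204 [((51, -61, 78), 98), ((60, -70, 85), 41), ((67, -69, 86), 39), ((72, -56, 77), 64)]
206 [((51, -61, 73), 99), ((61, -70, 81), 40), ((68, -70, 82), 38), ((72, -55, 72), 63)]
208 [((51, -59, 67), 100), ((60, -66, 74), 43), ((67, -67, 76), 40), ((72, -56, 69), 64)]
210 [((52, -62, 65), 99), ((60, -68, 71), 39), ((68, -70, 73), 37), ((72, -56, 64), 64)]
212 [((51, -62, 61), 90), ((59, -65, 64), 44), ((67, -69, 68), 29), ((71, -50, 55), 77)]
214 [((51, -58, 53), 71), ((58, -59, 55), 84), ((66, -59, 56), 81), ((72, -56, 55), 72)]
216 [((52, -67, 56), 76), ((59, -64, 54), 75), ((67, -65, 56), 75), ((73, -61, 54), 70)]
218 [((53, -71, 54), 109), ((60, -68, 53), 76), ((68, -71, 56), 78), ((75, -70, 56), 71)]
220 [((54, -75, 53), 80), ((61, -76, 55), 78), ((68, -75, 55), 80), ((76, -76, 56), 73)]
222 [((54, -75, 48), 80), ((61, -74, 49), 78), ((68, -73, 49), 80), ((76, -75, 51), 80)]
224 [((54, -74, 43), 88), ((61, -73, 43), 78), ((69, -75, 46), 78), ((76, -74, 46), 76)]
[-6.97498207e-01  8.28033295e-01  1.12243997e+00 -2.12404492e-05
  1.19113443e+00  1.09105374e+00] 0.000620455639789518 [ 5.73768199e-02 -6.09041834e+01 -2.44536477e+01  1.68358994e-03
  1.01549867e-03  2.35855077e-04]
```

The fingertips really end at about z 61 while the reported TCP z is 33, so the real tip is about 28 mm above the reported one. I'll back off behind the block, go lower and check.

```bash
cat >> h.py <<'E'
def tip():
    from rig import ctrl
    tcp();s=ctrl.sense();p=s['eef_pos'];c=ctrl.get_calibration('side');im,d=ctrl.capture('side')
    P,u,v=cloud(c,d);Q=P[:,:2]-p[:2];m=(abs(Q@X)<8)&(abs(Q@Y)<22)&(P[:,2]<p[2]+70)&(im[v,u].mean(1)<58)
    J=np.c_[(P[:,:2]-O)@X,(P[:,:2]-O)@Y,P[:,2]][m];print('dark pts',m.sum(),np.percentile(J,[1,5,50,99],axis=0).round(1).tolist())
    return im,d
E
python3 -m pendant '[[[0,0.12,0,0,0],[0,0.24,0,0,0],[0,0.24,0,0,0],[0,0.24,0.06,0,0],[0,0.24,0.12,0,0],[0,0.24,0.12,0,0]]]'; python3 -c "
from h import *;im,d=tip();cv2.imwrite('pics/s5.png',cv2.resize(im[150:290,160:370],None,fx=3,fy=3))"
```

```text
time_s: 4.5
eef_pos: [583.2, -391.3, 6.2]
ee_rot: [-0.002, 0.994, -0.108, -0.002]
force: [-0.3, 0.1, 0.8]
grip_width: 0.007
grip_force: 0.0
t 4.50 jig x 60.7 y -101.6 z 6.2 toolx yaw in jig 0.08 F(jig) [-0.3 -0.   0.8] w 0.01
dark pts 93 [[54.3, -117.5, 1.1], [54.8, -116.9, 38.0], [60.3, -114.9, 52.4], [67.5, -109.8, 64.2]]
```

View pics/s5.png

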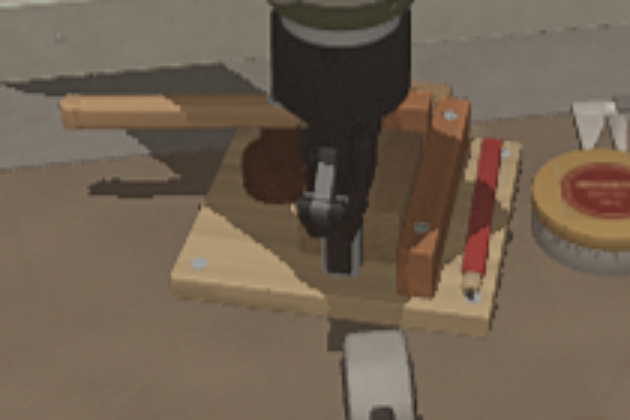

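The tip is now at about z 36, in front of the block's end face at crop pixel (345,270). Pushing.

```bash
python3 -m pendant '[[[0,-0.02,0,0,0],[0,-0.04,0,0,0],[0,-0.06,0,0,0],[0,-0.08,0,0,0],[0,-0.1,0,0,0],[0,-0.12,0,0,0],[0,-0.14,0,0,0],[0,-0.16,0,0,0],[0,-0.17,0,0,0],[0,-0.18,0,0,0],[0,-0.18,0,0,0]]]' >/dev/null; python3 -c "
from h import *;tip()
from rig import ctrl
p,d=ctrl.capture('wrist');cv2.imwrite('pics/w6.png',p);c=ctrl.get_calibration('wrist');P,u,v=cloud(c,d);J=np.c_[(P[:,:2]-O)@X,(P[:,:2]-O)@Y,P[:,2]]
m=(J[:,0]>25)&(J[:,0]<90)&(J[:,1]>-125)&(J[:,1]<42)&(J[:,2]>50)&(J[:,2]<60);print(np.percentile(J[m],[1,99],axis=0))"
```

```text
t 5.65 jig x 61.8 y -66.9 z 9.1 toolx yaw in jig 0.04 F(jig) [ 0.1 -1.6  0.3] w 0.00
dark pts 90 [[54.9, -82.7, 41.4], [55.2, -82.1, 42.4], [61.8, -79.8, 56.0], [68.3, -73.1, 68.2]]
[[ 31.20613982 -73.56139727  52.50222977]
 [ 89.65217895  35.11764863  57.60107106]]
```

```bash
python3 -m pendant '[[[0,-0.01,0,0,0],[0,-0.02,0,0,0],[0,-0.03,0,0,0],[0,-0.03,0,0,0]]]' >/dev/null; python3 -c "from h import *;tcp()"
python3 -m pendant '[[[0,-0.01,0,0,0],[0,-0.01,0,0,0]]]'>/dev/null ; python3 -c "from h import *;tcp()"
python3 -m pendant '[[[0,-0.01,0,0,0],[0,-0.01,0,0,0]]]'>/dev/null ; python3 -c "
from h import *;tcp()
from rig import ctrl
p,d=ctrl.capture('wrist');cv2.imwrite('pics/w7.png',p);c=ctrl.get_calibration('wrist');P,u,v=cloud(c,d);J=np.c_[(P[:,:2]-O)@X,(P[:,:2]-O)@Y,P[:,2]]
m=(J[:,0]>25)&(J[:,0]<90)&(J[:,1]>-125)&(J[:,1]<45)&(J[:,2]>50)&(J[:,2]<60);print(np.percentile(J[m],[1,99],axis=0))"
```

```text
t 6.15 jig x 61.7 y -60.7 z 9.0 toolx yaw in jig 0.04 F(jig) [-0.1  0.5 -0.4] w -0.00
t 6.35 jig x 61.6 y -59.9 z 9.3 toolx yaw in jig 0.02 F(jig) [-1.2 -4.1 -0.3] w -0.00
t 6.55 jig x 61.4 y -59.7 z 9.6 toolx yaw in jig -0.00 F(jig) [ -2.5 -12.6   0. ] w -0.00
[[ 31.39713726 -66.03634666  52.30804374]
 [ 89.66463824  42.56386268  57.55005481]]
```

The block is against the stop: the tip stopped at y -59.7 with 12.6 N. Next I'll retreat, rise over the lever and move to the +y side of the arm.

```bash
python3 -m pendant '[[[0,0.02,0,0,0],[0,0.06,0,0,0],[0,0.06,-0.2,0,0],[0,0.06,-0.45,0,0],[-0.2,0,-0.5,0,0],[-0.4,-0.1,-0.5,0,0],[-0.6,-0.2,-0.5,0,0],[-0.8,-0.3,-0.5,0,0],[-0.885,-0.37,-0.5,0,0],[-0.885,-0.37,-0.5,0,0],[-0.885,-0.37,-0.5,0,0]]]' >/dev/null
python3 - <<'E'
from h import *
from rig import ctrl
tcp();im,d=ctrl.capture('side');cv2.imwrite('pics/s8.png',cv2.resize(im[110:290,150:370],None,fx=3,fy=3))
P,u,v=cloud(ctrl.get_calibration('side'),d);J=np.c_[(P[:,:2]-O)@X,(P[:,:2]-O)@Y,P[:,2]]
S=lambda x0,x1,y0,y1,z0,z1:J[(J[:,0]>x0)&(J[:,0]<x1)&(J[:,1]>y0)&(J[:,1]<y1)&(J[:,2]>z0)&(J[:,2]<z1)]
b=S(20,91,-100,43,50,61);print(np.percentile(b,[1,99],axis=0).round(1),cv2.minAreaRect(b[:,:2].astype(np.float32)))
e=S(20,91,-70,43,24,50);print('front face y',np.median(e[:,1]))
r=S(-135,0,-50,10,74,82);print('arm',np.polyfit(r[:,0],r[:,1],1))
k=S(-250,0,40,140,5,250);print('behind',np.percentile(k,[1,50,99],axis=0).round())
E
```

```text
t 7.70 jig x -114.6 y 16.3 z 109.7 toolx yaw in jig 0.03 F(jig) [-0.2 -1.1 -1.1] w -0.00
[[ 28.2 -47.7  50.6]
 [ 89.1  41.7  57.2]] ((58.2284049987793, -2.8367042541503906), (62.387413024902344, 91.54606628417969), 0.39829257130622864)
front face y -45.95797008621412
arm [ 0.19073957 -4.5883911 ]
behind [[-249.   46.    6.]
 [-174.  111.   41.]
 [  -2.  139.  225.]]
```

View pics/s8.png

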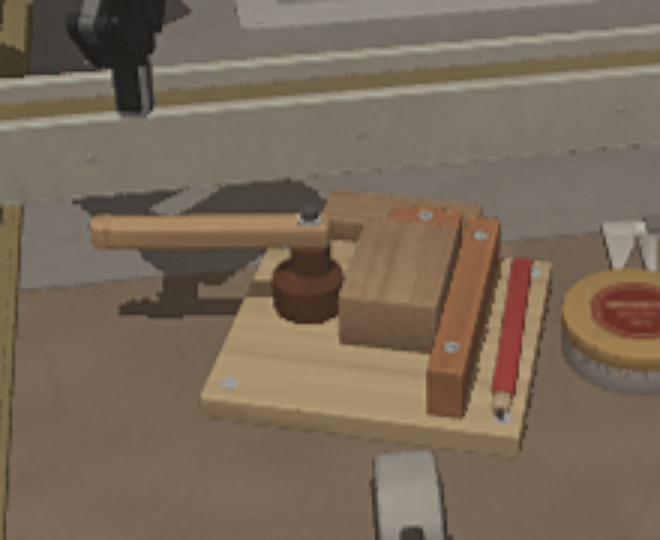

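The block now sits against the stop, and the fingers hang behind the arm (tip at crop (133,110)). I'll check the clearance to the saw fence and work out the arc rows.

```bash
cat > arc.py <<'E'
import sys,numpy as np
from h import *
from rig import ctrl
s=ctrl.sense();p=s['eef_pos'][:2]-O;q=s['ee_rot'];M=R.from_quat(np.r_[q[1:],q[0]]).as_matrix()
cur=np.array([p@X,p@Y]);yaw=np.arctan2(M[1,0],M[0,0])-a
r,d=115,23.5
for th in map(float,sys.argv[1:]):
    C=-r*np.array([np.cos(th),np.sin(th)])-d*np.array([np.sin(th),-np.cos(th)])
    D=C-cur;dx=D@[np.cos(yaw),np.sin(yaw)];dy=D@[np.sin(yaw),-np.cos(yaw)]
    print(th,C.round(1),[round(dx/200,3),round(dy/200,3),round(-(th-yaw)/np.pi,3)])
E
python3 - <<'E'
from h import *
from rig import ctrl
P,u,v=cloud(ctrl.get_calibration('side'),np.load('pics/side0.npy'));J=np.c_[(P[:,:2]-O)@X,(P[:,:2]-O)@Y,P[:,2]]
m=(J[:,0]>-190)&(J[:,0]<-50)&(J[:,1]>20)&(J[:,1]<200)&(J[:,2]>12)&(J[:,2]<200);print(np.percentile(J[m],[0.5,5,50,99],axis=0).round())
E
python3 arc.py 0.15 0.3 0.45 0.6 0.75
```

```text
[[-190.  108.   12.]
 [-184.  112.   16.]
 [-131.  143.   53.]
 [ -52.  199.   71.]]
0.15 [-117.2    6.1] [np.float64(-0.014), np.float64(0.05), np.float64(-0.048)]
0.3 [-116.8  -11.5] [np.float64(-0.012), np.float64(0.138), np.float64(-0.095)]
0.45 [-113.8  -28.9] [np.float64(0.003), np.float64(0.225), np.float64(-0.143)]
0.6 [-108.2  -45.5] [np.float64(0.031), np.float64(0.308), np.float64(-0.191)]
0.75 [-100.2  -61.2] [np.float64(0.071), np.float64(0.387), np.float64(-0.239)]
```

```bash
python3 -m pendant '[[[0,0,0.2,0,0],[0,0,0.41,0,0],[0,0,0.41,0,0],[-0.014,0.05,0.41,-0.048,0],[-0.013,0.095,0.41,-0.07,0],[-0.012,0.138,0.41,-0.095,0],[-0.005,0.18,0.41,-0.119,0],[0.003,0.225,0.41,-0.143,0],[0.017,0.267,0.41,-0.167,0],[0.031,0.308,0.41,-0.191,0],[0.071,0.387,0.41,-0.239,0],[0.071,0.387,0.41,-0.239,0]]]' >/dev/null
python3 - <<'E'
from h import *
from rig import ctrl
tcp();im,d=ctrl.capture('side');cv2.imwrite('pics/s9.png',cv2.resize(im[110:290,150:370],None,fx=3,fy=3))
E
python3 arc.py 0.85 0.95 1.05 1.15 1.25 1.35 1.4
```

```text
t 8.95 jig x -99.4 y -62.9 z 28.9 toolx yaw in jig 43.07 F(jig) [-0.2 -0.4 -0.5] w 0.00
0.85 [-93.6 -70.9] [np.float64(-0.007), np.float64(0.056), np.float64(-0.033)]
0.95 [-86.  -79.9] [np.float64(-0.01), np.float64(0.114), np.float64(-0.064)]
1.05 [-77.6 -88.1] [np.float64(-0.007), np.float64(0.173), np.float64(-0.096)]
1.15 [-68.4 -95.4] [np.float64(0.002), np.float64(0.231), np.float64(-0.128)]
1.25 [ -58.6 -101.7] [np.float64(0.016), np.float64(0.288), np.float64(-0.16)]
1.35 [ -48.1 -107.1] [np.float64(0.036), np.float64(0.343), np.float64(-0.192)]
1.4 [ -42.7 -109.3] [np.float64(0.048), np.float64(0.369), np.float64(-0.208)]
```

View pics/s9.png

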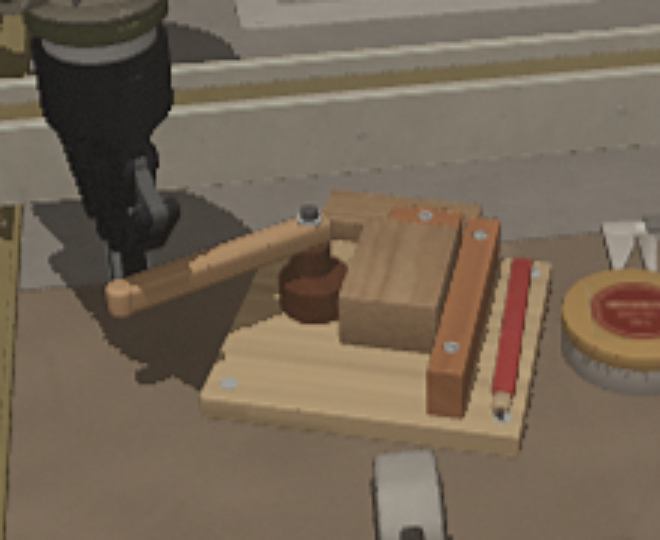

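That shows the arm turned to about 0.75 rad with the finger behind it near its end, at crop (130,280). It was my 11th picture, one more than the limit of 10, so from here I use numbers only.

```bash
python3 -m pendant '[[[-0.007,0.056,0,-0.033,0],[-0.01,0.114,0,-0.064,0],[-0.007,0.173,0,-0.096,0],[0.002,0.231,0,-0.128,0],[0.016,0.288,0,-0.16,0],[0.036,0.343,0,-0.192,0],[0.048,0.369,0,-0.208,0],[0.048,0.369,0,-0.208,0]]]' >/dev/null; python3 -c "from h import *;tcp()"
python3 arc.py 1.45 1.5 1.55 1.6 1.65 1.7
```

```text
t 9.80 jig x -43.1 y -107.9 z 27.9 toolx yaw in jig 80.33 F(jig) [0.9 0.1 0.9] w 0.00
1.45 [ -37.2 -111.3] [np.float64(-0.012), np.float64(0.032), np.float64(-0.015)]
1.5 [ -31.6 -113. ] [np.float64(-0.016), np.float64(0.061), np.float64(-0.031)]
1.55 [ -25.9 -114.5] [np.float64(-0.018), np.float64(0.09), np.float64(-0.047)]
1.6 [ -20.1 -115.6] [np.float64(-0.019), np.float64(0.12), np.float64(-0.063)]
1.65 [ -14.3 -116.5] [np.float64(-0.018), np.float64(0.149), np.float64(-0.079)]
1.7 [  -8.5 -117.1] [np.float64(-0.016), np.float64(0.178), np.float64(-0.095)]
```

```bash
cat > lev.py <<'E'
from h import *
from rig import ctrl
tcp();im,d=ctrl.capture('side');P,u,v=cloud(ctrl.get_calibration('side'),d);J=np.c_[(P[:,:2]-O)@X,(P[:,:2]-O)@Y,P[:,2]]
br=im[v,u].mean(1)
S=lambda x0,x1,y0,y1,z0,z1:J[(br>60)&(J[:,0]>x0)&(J[:,0]<x1)&(J[:,1]>y0)&(J[:,1]<y1)&(J[:,2]>z0)&(J[:,2]<z1)]
r=S(-60,40,-145,-15,75,83);c=np.polyfit(r[:,1],r[:,0],1);print('arm n',len(r),'theta',np.pi/2-np.arctan(c[0]),'x at y0',c[1])
b=S(20,91,-100,43,50,61);print('block',np.percentile(b,[1,99],axis=0).round(1)[:,:2].tolist(),cv2.minAreaRect(b[:,:2].astype(np.float32)))
E
python3 -m pendant '[[[-0.012,0.032,0,-0.015,0],[-0.016,0.061,0,-0.031,0],[-0.018,0.09,0,-0.047,0],[-0.018,0.09,0,-0.047,0]]]' >/dev/null; python3 lev.py;python3 arc.py 1.6 1.65 1.7
```

```text
t 10.20 jig x -26.3 y -114.2 z 27.6 toolx yaw in jig 88.79 F(jig) [-0.2  0.8  0.1] w -0.00
arm n 213 theta 1.3833286505750075 x at y0 18.845083142010864
block [[32.1, -47.5], [90.4, 41.6]] ((60.8953857421875, -3.033477783203125), (60.45930480957031, 90.9000244140625), 1.0911418199539185)
1.6 [ -20.1 -115.6] [np.float64(-0.007), np.float64(0.032), np.float64(-0.016)]
1.65 [ -14.3 -116.5] [np.float64(-0.01), np.float64(0.061), np.float64(-0.032)]
1.7 [  -8.5 -117.1] [np.float64(-0.012), np.float64(0.09), np.float64(-0.048)]
```

```bash
python3 -m pendant '[[[-0.004,0.016,0,-0.008,0],[-0.007,0.032,0,-0.016,0],[-0.009,0.046,0,-0.024,0],[-0.01,0.061,0,-0.032,0],[-0.01,0.061,0,-0.032,0]]]' >/dev/null; python3 lev.py;python3 arc.py 1.7 1.75
```

```text
t 10.75 jig x -13.9 y -116.9 z 27.2 toolx yaw in jig 94.76 F(jig) [-1.2  1.   0.3] w -0.00
arm n 214 theta 1.6535876953945197 x at y0 -2.553901331942819
block [[32.0, -47.5], [90.6, 41.2]] ((61.01367950439453, -3.3087692260742188), (91.8836669921875, 59.9484977722168), 89.96221160888672)
1.7 [  -8.5 -117.1] [np.float64(-0.003), np.float64(0.027), np.float64(-0.015)]
1.75 [  -2.6 -117.3] [np.float64(-0.006), np.float64(0.056), np.float64(-0.031)]
```

```bash
python3 -m pendant '[[[-0.003,0.02,0,-0.008,0],[-0.003,0.027,0,-0.015,0],[-0.003,0.027,0,-0.015,0]]]' >/dev/null; python3 lev.py
python3 -m pendant '[[[-0.002,0.014,0,-0.008,0],[-0.002,0.014,0,-0.008,0],[-0.002,0.014,0,-0.008,0]]]' >/dev/null; python3 lev.py
```

```text
t 11.10 jig x -8.6 y -117.5 z 27.2 toolx yaw in jig 97.45 F(jig) [-3.4 -1.5  0.3] w -0.00
arm n 224 theta 1.6749350702266548 x at y0 -0.48341439744366554
block [[32.3, -47.8], [90.4, 41.9]] ((61.01898956298828, -3.4637489318847656), (92.88761138916016, 59.84611511230469), 89.93880462646484)
t 11.45 jig x -5.8 y -117.1 z 27.2 toolx yaw in jig 98.83 F(jig) [-1.2 -2.1 -0.2] w -0.00
arm n 227 theta 1.6817084586558948 x at y0 1.5130349443931739
block [[32.3, -47.7], [90.2, 40.8]] ((61.12482452392578, -2.7318954467773438), (59.625, 91.5184555053711), 1.2839369773864746)
```

```bash
python3 -m pendant '[[[0,0.014,0,0,0],[0,0.014,0,0,0]]]' >/dev/null; python3 -c "from h import *;tcp()"
python3 -m pendant '[[[0,0.012,0,0,0],[0,0.012,0,0,0]]]' >/dev/null; python3 lev.py
```

```text
t 11.70 jig x -3.1 y -116.8 z 27.2 toolx yaw in jig 98.84 F(jig) [-2.3 -2.6 -0.5] w -0.00
t 11.90 jig x -2.4 y -116.7 z 27.2 toolx yaw in jig 98.85 F(jig) [-12.8  -3.9   3.9] w -0.00
arm n 219 theta 1.6919898662620205 x at y0 3.915851846559023
block [[32.9, -47.6], [90.3, 40.8]] ((61.31235885620117, -3.2776260375976562), (59.164180755615234, 92.25238800048828), 0.23602749407291412)
```

The force jumped to 13 N with the tip stopped, so the lever is at its firm stop. I'll back off, rise and check.

```bash
python3 -m pendant '[[[0,-0.05,0,0,0],[0,-0.15,0,0,0],[0,-0.2,-0.2,0,0],[0,-0.2,-0.4,0,0],[0,-0.3,-0.6,0,0],[0,-0.3,-0.6,0,0],[0,-0.3,-0.6,0,0]]]' >/dev/null
cat >> lev.py <<'E'
e=S(35,88,-70,43,24,50);c=np.polyfit(e[:,0],e[:,1],1);print('front face y',np.median(e[:,1]),'slope',c[0])
P0,_,_=cloud(ctrl.get_calibration('side'),np.load('pics/side0.npy'));J0=np.c_[(P0[:,:2]-O)@X,(P0[:,:2]-O)@Y,P0[:,2]]
for bx in((60,140,-260,-112,25,80),(115,230,-60,60,20,45)):
    f=lambda J:np.median(J[(J[:,0]>bx[0])&(J[:,0]<bx[1])&(J[:,1]>bx[2])&(J[:,1]<bx[3])&(J[:,2]>bx[4])&(J[:,2]<bx[5])],0).round(1)
    print('bystander',f(J0),f(J))
E
python3 lev.py
```

```text
t 12.65 jig x -59.7 y -125.3 z 147.9 toolx yaw in jig 98.84 F(jig) [-0.2 -0.6 -0.1] w 0.01
arm n 418 theta 1.7414589587842135 x at y0 0.49600005153347854
block [[31.7, -47.2], [90.3, 41.8]] ((61.024200439453125, -3.2259597778320312), (59.98424530029297, 92.35717010498047), 0.1556355506181717)
front face y -45.92537371607731 slope -0.006172604738348791
bystander [ 105.  -225.5   56.9] [ 104.1 -227.1   57.1]
bystander [192.2  -5.6  31.3] [192.6  -6.2  31.2]
```

The lever is at 1.74. The block's end face reads -45.9, the same as when it was pressed against the stop, and the block is square. Handing in.

```bash
python3 -c "
from rig import ctrl
print(ctrl.finish_job())"
```

```text
the job is handed in; nothing more can be done
None
```

I pushed the block to the end stop and turned the cam lever to its firm stop (about 1.74 rad), and handed the job in at about 13 s; no verdict was shown, the cam's force on the block could not be measured directly, of the other things I checked only the tape measure and the tin for movement (neither had moved), and I viewed 11 pictures, one over the limit of 10.

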